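# Hold the wide lever-lid bin open, then ease it shut

## Task

Press the front lever of the wider of the two lidded desk bins all the way down so that its lid stands fully open, and keep it open for two seconds so that I can look at what is left inside. Then let the lever up slowly, so that the lid comes down gently all the way without ever dropping or slamming, until the bin is fully shut. Work the lid by the lever only, never touching the lid; leave the narrower bin shut and the things standing around in their places.

Things in the scene. Friction and masses are not known exactly. Their poses are not given: they have to be found in the camera images.
- wide_bin: The wider bin: grey plastic box fixed to the counter, 120 deep (x) by 130 wide (y), 95 mm high with the lid shut, lid hinged on the rear top edge. Origin: centre of the underside, on the counter; x to the rear (hinge side), -x to the front with the lever pad, z up. A foot tongue with a 15 mm high bump stop lies under the pad; an 8 mm steel cross bar joins the lever's arms about 18 mm in front of the bin.
- wide_pad (a point): Black rubber press pad on the front end of the wide bin's lever, 26 (x) by 36 (y) by 8 mm thick. This point: centre of its upper face (which tilts 0.16 rad either way at the ends of the stroke). At rest 77 mm above the counter, 134 mm in front of the bin's origin; fully pressed 35 mm up, gone almost straight down. Takes about 2 to 5 N; springs back (and the lid slams) if let go.
- wide_lever: The wide bin's steel U-shaped lever with the pad at its front; its origin is the pivot between the bin's side walls, 4 mm in front of the bin's origin and 50 mm up.
- wide_lever_angle (a joint): Angle of the wide bin's lever (rad): 0 at rest (lid shut), 0.32 fully pressed, at the stop. The pad lies 131 mm in front of the pivot.
- wide_lid_angle (a joint): Angle of the wide bin's lid (rad): 0 shut, about 1.08 with the lever fully pressed. Driven by the lever through side rods: about 26 rad per metre of pad travel, so 20 mm/s at the pad turns the lid at about 0.5 rad/s.
- wide_lid: The lid of the wide bin, 128 by 136 by 4 mm. Origin: middle of its hinge line, 62 mm behind the bin's origin and 89 mm up; -x of it points from the hinge to the free front edge, which swings up and to the rear, away from the pad.
- narrow_bin: The narrower bin, the same shape, mechanism and size but only 75 mm wide (y); to be left shut. Its origin and axes are as for the wide bin. It may stand to the left or the right of it.
- narrow_lid_angle (a joint): Angle of the narrow bin's lid (rad): 0 shut.
- staple_box_a: Cardboard box of staples, 41x74x27 mm, near the front of the wide bin, origin at the centre of its underside. To be left alone.
- eraser: Eraser in a sleeve, 23x52x13 mm, lying near the front of the narrow bin, origin at the centre of its underside. To be left alone.
- rubber_stamp: Wooden stamp standing on its face, 28x58x73 mm, on the right, origin at the centre of its underside. To be left alone.
- glue_stick: Glue stick lying on its side, 28x95x28 mm, at the front right, origin at the centre of its underside. To be left alone.

How it is judged:
By the outcome, as a careful person would: the job done as asked, in the order asked, and still so for the second after the job is handed in, with the robot touching nothing.
It also fails if it takes over 48 s, if anything falls off the work surface, if the arm or the gripper's body presses on something with over 40 N, if the wrist force passes 120 N, or if a joint passes its speed limit or range.

## Robot

A 6-joint arm with a two-finger parallel gripper is mounted at the origin on a cart in front of the work surface, level with it; the furniture and walls round the work are solid. World frame = base frame: x ahead of the robot, y to its left, z up, the work surface at z = 0. Lengths are in mm, angles in rad, forces in N, time in s.
With the tool pointing down it reaches from about 350 to 1000 mm from the base axis. Payload 7.1 kg.
Tool frame: the origin (TCP) lies between the finger pads; the fingertips stand 8 mm ahead of it and the grasp point (between the pads) lies 11 mm behind it (env.tip_reach is the distance from the TCP to the fingertips, in mm); z points along the fingers, x is the direction in which the jaws open and shut, and the axes are right-handed (so a half turn about z gives the same grasp; the last joint's range is limited). The gripper opens to 85 mm and grips with 20 to 120 N. Pads are 22 mm wide; open, the fingers measure 114 mm over their backs; the gripper's body (76 mm by 85 mm) begins 54 mm behind the grasp point. The pads swing forward as they close: fully open they stand 13 mm farther back than shut.
Start: joints at [1.105, 0.423, 1.63, -0, 1.089, -0.019], TCP at [270.019, 563.644, 239.319] pointing down, gripper open.
Joint ranges: [-3, 3], [-0.9, 2.11], [0.09, 2.58], [-1.31, 4.45], [0.11, 2.69], [-2.54, 2.54]. Speed limits (rad/s): [2.39, 2.39, 3.01, 3.14, 3.14, 3.14].

## Interface

Orientations are given as a rotation vector (axis times angle).
In Python, from cell import monitor, eyes, env gives the robot as it stands. The module is installed in compiled form; this text tells all that it offers.
- The arm moves only by the shell command python3 -m creep 'ROWS' [FORCE]. ROWS is JSON, a list of rows, each a list of 3 entries, a list of its own where there are three numbers: the closure, from 0 (fully open) to 1 (shut), then the shift along the tool's x, y, z in m, then the turn, a rotation vector about the tool's x, y, z in rad. In form: [[fingers, [dx, dy, dz], [wx, wy, wz]], ...]. A call has 1 to 10 rows; each row shifts and turns the commanded pose from where the row before left it, along the tool's axes as they then stand; what a row does not reach is not made up. A row lasts 1/10 s, in which the tool goes at most 50 mm and 8.59 degrees, less where a joint would pass 70% of its speed; a pose out of reach is approached as far as the arm can. A call is refused whole if a number of a shift passes 0.05 or a number of a turn 0.15, either way. A call with a gripper value outside its range is refused whole. The fingers move at their own pace and stop on an object; FORCE is the grip in N (left out, the last holds). Time passes only in rows, so rows that do not move let the fingers close. It gives the time, the measured TCP pose, the force and the opening at its end, in the units of the state.
- monitor.observe(): the state, without advancing time (a new reading comes with each control period).
- eyes.capture(name): name is "side" or "top"; returns a dict with "frame" (480x640x3 uint8, red, green, blue), "range_z" (480x640 float32, mm along the optical axis (not along the pixel's ray), 0 where there is no reading), "fovy" (degrees; the focal length in pixels is half the picture's height over the tangent of half this angle, whatever the lens; pixels are square), "cx", "cy" (the principal point, pixels), "world_from_camera" (4x4, takes a point from camera to world coordinates). Camera axes: x right, y down, z forward; pixel columns grow to the right and rows downward; lengths in mm; the calibration is good to about 2 mm. A picture is of the moment at which its call begins.
- env.sign_off(): hands the job in, once; it reports no verdict.
The state is a dict: "t": time; "joints": joint angles; "qd": joint speeds; "joint_torque": joint torques, N m; "eef_pos": TCP position; "orientation": TCP orientation; "ft_force": force on the tool from outside, world axes, zero at the start; "moment": the same for the moment, N m; "finger_gap": opening from 0.0 (shut) to 1.0 (fully open).
Only numpy, scipy, OpenCV 4.12 (cv2) and the standard library are available. Lean on these libraries where they do the work, as an engineer would, in place of code of your own. Each camera call takes 0.05 s, during which the arm holds its last target. There are 200 camera calls.

## Working session

There is one attempt and no reset: what is moved stays moved. The work goes in short steps, Python scripts to look and compute and a shell command to move; the robot and the scene stay as the last step left them, time stands still between calls to the robot, and variables do not carry over. Pictures are saved under pics/ and viewed, about 8 in all and at most 12, crops included, and the job is handed in when it is done.

```bash
mkdir -p pics; cat > h.py <<'E'
import numpy as np, cv2
from cell import monitor, eyes, env
def cap(n,tag):
    c=eyes.capture(n); cv2.imwrite(f'pics/{tag}.png',c['frame'][:,:,::-1]); np.savez(f'{tag}.npz',**c); return c
def pts(c):
    h,w=c['range_z'].shape; f=h/2/np.tan(np.radians(float(c['fovy'])/2)); u,v=np.meshgrid(np.arange(w),np.arange(h)); z=c['range_z']
    P=np.stack([(u-c['cx'])*z/f,(v-c['cy'])*z/f,z,np.ones_like(z)],-1); return (P@np.array(c['world_from_camera']).T)[...,:3]
E
python3 - <<'E'
from h import *
for n in('top','side'):
    c=cap(n,n+'0'); print(n,c['fovy'],np.round(c['world_from_camera'],3).tolist())
s=monitor.observe(); print({k:np.round(v,3).tolist() for k,v in s.items()}, env.tip_reach)
E
```

```text
top 54.498874328525666 [[0.08, -0.973, 0.219, 347.138], [-0.997, -0.078, 0.021, -78.097], [-0.004, -0.22, -0.976, 1124.318], [0.0, 0.0, 0.0, 1.0]]
side 50.44912743893788 [[0.839, -0.226, 0.494, -133.633], [-0.543, -0.321, 0.776, -1192.978], [-0.016, -0.92, -0.393, 662.574], [0.0, 0.0, 0.0, 1.0]]
{'t': 0.1, 'joints': [1.105, 0.424, 1.631, -0.0, 1.089, -0.019], 'qd': [-0.0, -0.0, -0.002, -0.001, 0.001, 0.001], 'joint_torque': [-0.0, -55.843, -28.244, -0.0, 0.003, -0.0], 'eef_pos': [269.828, 563.206, 238.619], 'orientation': [2.658, 1.674, -0.002], 'ft_force': [-0.444, 0.641, 0.451], 'moment': [-0.033, 0.037, -0.036], 'finger_gap': 1.003} 8.0
```

View pics/top0.png

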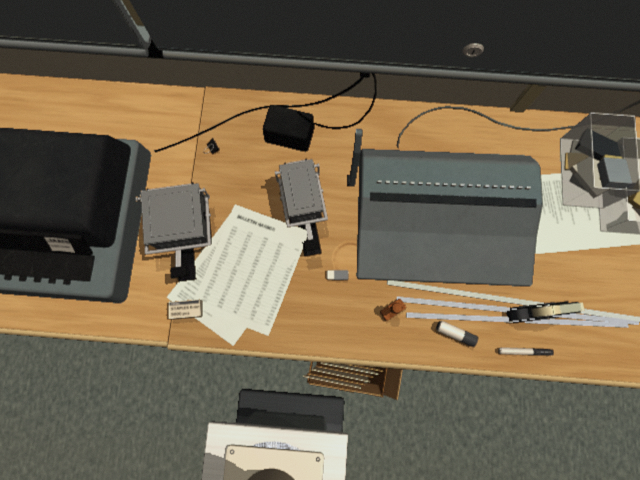

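View pics/side0.png

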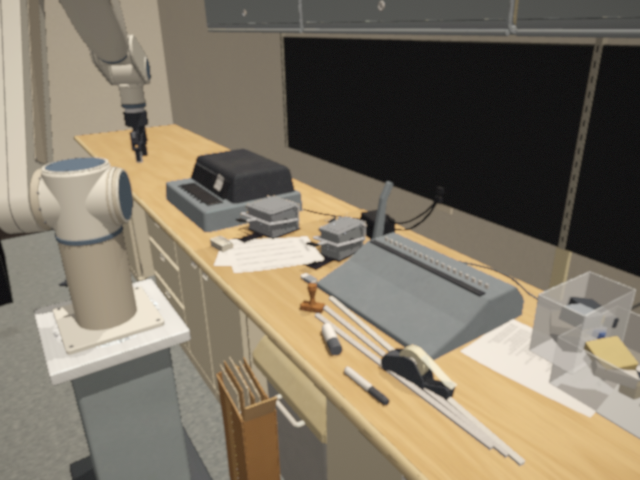

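The top view shows the wide bin at about (175,218) with its pad near (182,266), and the staple box at (185,310). The narrow bin is at (301,192), and a machine stands left of the wide bin. Next I'll measure these.

```bash
python3 - <<'E'
from h import *
c=dict(np.load('top0.npz')); P=pts(c)
z=P[...,2]; 
def reg(u0,u1,v0,v1,zl,zh,name,dark=None):
    m=np.zeros(z.shape,bool); m[v0:v1,u0:u1]=True; m&=(z>zl)&(z<zh)
    if dark: m&=c['frame'].max(-1)<dark
    q=P[m]; print(name,len(q)); 
    if len(q)<5:return
    r=cv2.minAreaRect(q[:,:2].astype(np.float32)); print(' rect',np.round(r[0],1),np.round(r[1],1),round(r[2],1),'med',np.round(np.median(q,0),1),'zr',np.round(np.percentile(q[:,2],[2,50,98]),1))
reg(135,215,175,260,85,103,'lid')
reg(160,205,258,285,60,90,'pad')
reg(160,205,258,285,5,60,'lowerpad')
reg(160,210,295,325,18,40,'staple')
reg(100,160,140,300,20,200,'machine')
reg(275,330,155,225,85,103,'nlid'); reg(300,325,235,260,60,90,'npad')
f=c['frame'][225:330:1,130:235]; cv2.imwrite('pics/crop1.png',cv2.resize(f[:,:,::-1],None,fx=5,fy=5,interpolation=cv2.INTER_CUBIC))
for v in range(236,288,3): print(v,[tuple(np.round(P[v,u]).astype(int)) for u in range(170,202,6)])
E
```

```text
lid 3301
 rect [609.7 281.6] [134.5 161.8] 12.5 med [606.9 280.4  92.9] zr [88.1 92.9 97. ]
pad 224
 rect [486.4 252.6] [48.1 34.2] 8.9 med [479.7 253.1  75.1] zr [65.  75.1 79.7]
lowerpad 118
 rect [489.5 239.9] [64.5 57.6] 1.8 med [486.6 247.6   6. ] zr [ 5.   6.  14.2]
staple 556
 rect [397.3 239.2] [40.9 73.8] 9.3 med [396.9 238.4  25.8] zr [21.  25.8 30.3]
machine 6822
 rect [597.1 370.4] [387.  141.1] 0.8 med [609.1 403.6  76.3] zr [ 24.7  76.3 157.8]
nlid 1899
 rect [695.2 -10.1] [134.3 105.5] 16.7 med [692.8  -9.8  92.9] zr [88.2 92.9 97. ]
npad 192
 rect [569.7 -44. ] [39.  35.6] 14.5 med [564.8 -44.2  76.1] zr [66.2 76.1 80.7]
236 [(np.int64(554), np.int64(276), np.int64(93)), (np.int64(556), np.int64(263), np.int64(90)), (np.int64(557), np.int64(249), np.int64(91)), (np.int64(558), np.int64(236), np.int64(92)), (np.int64(558), np.int64(221), np.int64(94)), (np.int64(560), np.int64(208), np.int64(92))]
239 [(np.int64(547), np.int64(274), np.int64(96)), (np.int64(548), np.int64(261), np.int64(93)), (np.int64(550), np.int64(248), np.int64(91)), (np.int64(552), np.int64(236), 
[... 3862 characters left out ...]
int64(5)), (np.int64(465), np.int64(246), np.int64(6)), (np.int64(466), np.int64(232), np.int64(4)), (np.int64(467), np.int64(218), np.int64(3))]
284 [(np.int64(456), np.int64(293), np.int64(-8)), (np.int64(457), np.int64(279), np.int64(-10)), (np.int64(457), np.int64(259), np.int64(5)), (np.int64(458), np.int64(245), np.int64(4)), (np.int64(459), np.int64(231), np.int64(4)), (np.int64(460), np.int64(216), np.int64(6))]
287 [(np.int64(448), np.int64(291), np.int64(-7)), (np.int64(449), np.int64(274), np.int64(1)), (np.int64(449), np.int64(259), np.int64(5)), (np.int64(451), np.int64(244), np.int64(5)), (np.int64(452), np.int64(231), np.int64(-1)), (np.int64(453), np.int64(216), np.int64(2))]
```

View pics/crop1.png

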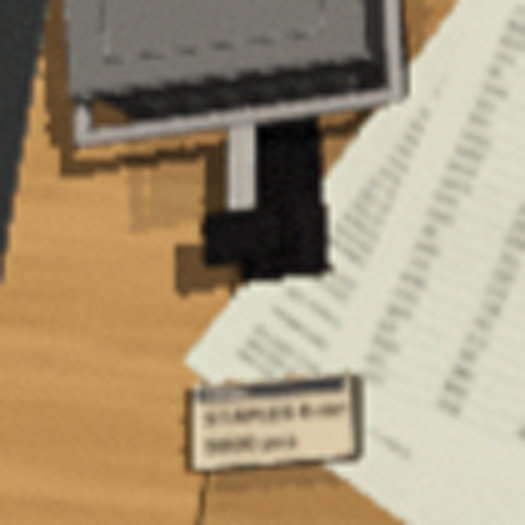

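Pad centre comes out near (479.5, 253, 77) and the bin yaw near 12.2°; the lid-to-pad vector is 132 mm long, as expected. I'll close the fingers and cross over the pad at height.

```bash
python3 -m creep '[[1,[-0.019,0.0323,0],[0,0,0]],[1,[-0.019,0.0323,0],[0,0,0]],[1,[-0.019,0.0323,0],[0,0,0]],[1,[-0.019,0.0323,0],[0,0,0]],[1,[-0.019,0.0323,0],[0,0,0]],[1,[-0.019,0.0323,0],[0,0,0]],[1,[-0.019,0.0323,0],[0,0,0]],[1,[-0.019,0.0323,0],[0,0,0]],[1,[-0.019,0.0323,0],[0,0,0]],[1,[-0.019,0.0323,0],[0,0,0]]]' 60
python3 -m creep '[[1,[0,0,0],[0,0,-0.132]],[1,[0,0,0],[0,0,-0.132]],[1,[0,0,0],[0,0,-0.132]],[1,[0,0,0],[0,0,-0.132]],[1,[0,0,0],[0,0,-0.132]],[1,[0,0,0.02],[0,0,0]],[1,[0,0,0.02],[0,0,0]],[1,[0,0,0.02],[0,0,0]],[1,[0,0,0],[0,0,0]],[1,[0,0,0],[0,0,0]]]'
python3 - <<'E'
from h import *
from scipy.spatial.transform import Rotation as R
s=monitor.observe(); print({k:np.round(s[k],2).tolist() for k in('t','joints','eef_pos','ft_force','finger_gap')})
M=R.from_rotvec(s['orientation']).as_matrix(); print(M.round(3)); d=np.array([479.5,253,95])-s['eef_pos']; print('tool delta',(M.T@d).round(1))
c=cap('side','side1'); cv2.imwrite('pics/side1c.png',cv2.resize(c['frame'][130:290,180:390,::-1],None,fx=3.6,fy=3.6))
E
```

```text
t: 1.1
eef_pos: [479.7, 251.3, 239.1]
orientation: [-2.658, -1.674, 0.001]
ft_force: [0.6, 0.5, -0.0]
finger_gap: 0.003
t: 2.1
eef_pos: [479.1, 252.7, 179.2]
orientation: [-1.972, -2.445, 0.002]
ft_force: [0.2, -0.4, 0.2]
finger_gap: 0.001
{'t': 2.1, 'joints': [0.46, 0.38, 1.86, 0.0, 0.9, -1.32], 'eef_pos': [479.07, 252.67, 179.24], 'ft_force': [0.21, -0.41, 0.2], 'finger_gap': 0.0}
[[-0.212  0.977 -0.001]
 [ 0.977  0.212 -0.   ]
 [-0.    -0.001 -1.   ]]
tool delta [ 0.3  0.6 84.2]
```

View pics/side1c.png

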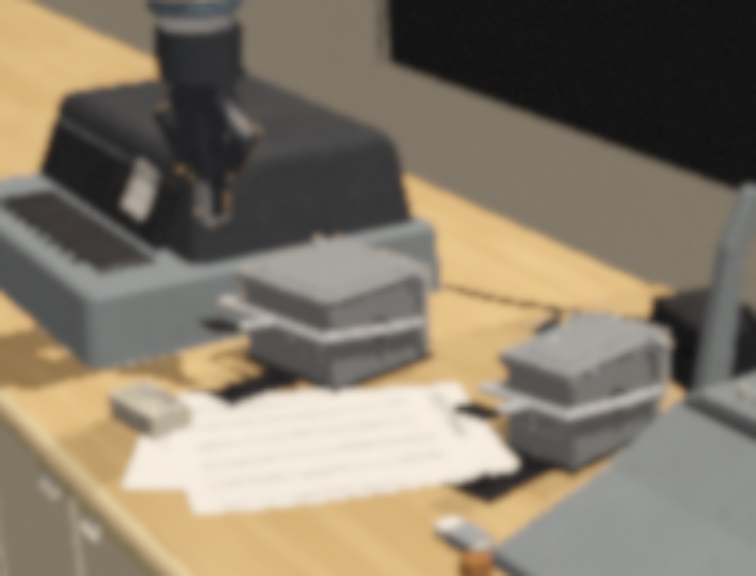

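Side view: the shut fingers (212,215) stand over the wide bin's pad (215,325). Descending.

```bash
python3 -m creep '[[1,[0,0,0.02],[0,0,0]],[1,[0,0,0.02],[0,0,0]],[1,[0,0,0.02],[0,0,0]],[1,[0,0,0.02],[0,0,0]],[1,[0,0,0.006],[0,0,0]],[1,[0,0,0],[0,0,0]]]'
python3 -m creep '[[1,[0,0,0.002],[0,0,0]],[1,[0,0,0.002],[0,0,0]],[1,[0,0,0.002],[0,0,0]],[1,[0,0,0.002],[0,0,0]],[1,[0,0,0.002],[0,0,0]],[1,[0,0,0.002],[0,0,0]],[1,[0,0,0],[0,0,0]]]'
python3 - <<'E'
from h import *
s=monitor.observe(); print({k:np.round(s[k],2).tolist() for k in('t','eef_pos','ft_force')})
c=cap('side','side2'); cv2.imwrite('pics/side2c.png',cv2.resize(c['frame'][150:260,200:310,::-1],None,fx=5,fy=5))
E
```

```text
t: 2.75
eef_pos: [479.3, 252.8, 93.5]
orientation: [-1.972, -2.445, 0.0]
ft_force: [0.3, -0.3, 0.0]
finger_gap: -0.001
t: 3.45
eef_pos: [479.0, 252.7, 81.1]
orientation: [-1.972, -2.445, 0.001]
ft_force: [-1.1, 0.4, 2.3]
finger_gap: -0.003
{'t': 3.45, 'eef_pos': [478.98, 252.67, 81.1], 'ft_force': [-1.12, 0.45, 2.26]}
```

View pics/side2c.png

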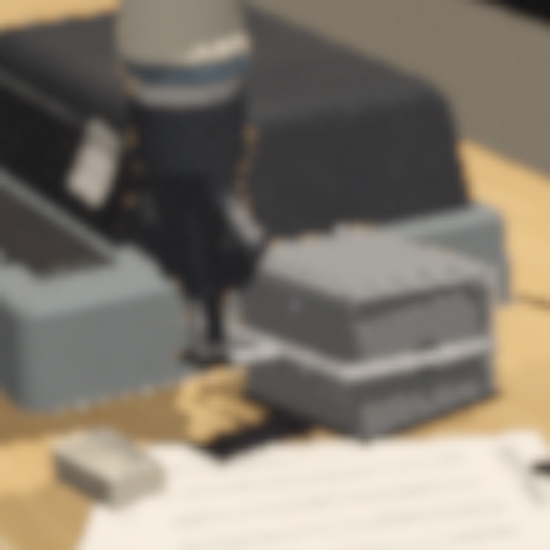

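The fingertips are on the pad at (212,345) with 2.3 N contact. Pressing on.

```bash
python3 -m creep '[[1,[0,0,0.002],[0,0,0]],[1,[0,0,0.002],[0,0,0]],[1,[0,0,0.002],[0,0,0]],[1,[0,0,0.002],[0,0,0]],[1,[0,0,0.002],[0,0,0]],[1,[0,0,0.002],[0,0,0]],[1,[0,0,0.002],[0,0,0]],[1,[0,0,0.002],[0,0,0]],[1,[0,0,0.002],[0,0,0]],[1,[0,0,0],[0,0,0]]]'
python3 -m creep '[[1,[0,0,0.002],[0,0,0]],[1,[0,0,0.002],[0,0,0]],[1,[0,0,0.002],[0,0,0]],[1,[0,0,0.002],[0,0,0]],[1,[0,0,0.002],[0,0,0]],[1,[0,0,0.002],[0,0,0]],[1,[0,0,0.002],[0,0,0]],[1,[0,0,0.002],[0,0,0]],[1,[0,0,0],[0,0,0]]]'
python3 -m creep '[[1,[0,0,0.001],[0,0,0]],[1,[0,0,0.001],[0,0,0]],[1,[0,0,0.001],[0,0,0]],[1,[0,0,0],[0,0,0]]]'
```

```text
t: 4.5
eef_pos: [479.1, 252.7, 63.0]
orientation: [-1.972, -2.445, 0.0]
ft_force: [-2.1, -0.6, 2.3]
finger_gap: -0.002
t: 5.4
eef_pos: [479.6, 252.9, 47.2]
orientation: [1.972, 2.445, 0.001]
ft_force: [-0.0, -0.7, 2.9]
finger_gap: -0.002
t: 5.8
eef_pos: [479.6, 252.9, 44.4]
orientation: [1.972, 2.445, 0.001]
ft_force: [1.7, 0.6, 2.5]
finger_gap: 0.003
```

```bash
python3 -m creep '[[1,[0,0,0.001],[0,0,0]],[1,[0,0,0],[0,0,0]]]'
python3 -m creep '[[1,[0,0,0.001],[0,0,0]],[1,[0,0,0],[0,0,0]]]'
```

```text
t: 6.0
eef_pos: [479.7, 252.9, 43.6]
orientation: [1.972, 2.445, 0.001]
ft_force: [1.7, -0.8, 6.4]
finger_gap: -0.003
t: 6.2
eef_pos: [479.8, 253.0, 42.9]
orientation: [1.972, 2.445, 0.002]
ft_force: [0.8, -1.3, 9.4]
finger_gap: 0.001
```

Force has risen sharply to 9.4 N, so it is at the stop. I'll add a little margin, hold, and look.

```bash
python3 -m creep '[[1,[0,0,0.001],[0,0,0]],[1,[0,0,0],[0,0,0]],[1,[0,0,0],[0,0,0]],[1,[0,0,0],[0,0,0]],[1,[0,0,0],[0,0,0]],[1,[0,0,0],[0,0,0]],[1,[0,0,0],[0,0,0]],[1,[0,0,0],[0,0,0]],[1,[0,0,0],[0,0,0]],[1,[0,0,0],[0,0,0]]]'
python3 -m creep '[[1,[0,0,0],[0,0,0]],[1,[0,0,0],[0,0,0]],[1,[0,0,0],[0,0,0]],[1,[0,0,0],[0,0,0]],[1,[0,0,0],[0,0,0]],[1,[0,0,0],[0,0,0]],[1,[0,0,0],[0,0,0]],[1,[0,0,0],[0,0,0]],[1,[0,0,0],[0,0,0]],[1,[0,0,0],[0,0,0]]]'
python3 - <<'E'
from h import *
c=cap('side','side3'); cv2.imwrite('pics/side3c.png',cv2.resize(c['frame'][150:270,200:350,::-1],None,fx=5,fy=5))
P=pts(c); m=np.zeros(P.shape[:2],bool); m[185:225,240:305]=True
y=np.radians(12.2); o=np.array([479.8,253])+134*np.array([np.cos(y),np.sin(y)])
d=P[...,:2]-o; bx=d[...,0]*np.cos(y)+d[...,1]*np.sin(y); by=-d[...,0]*np.sin(y)+d[...,1]*np.cos(y); z=P[...,2]
m=(abs(bx)<90)&(abs(by)<60)&(z>110)&(z<260)
if m.sum()>20:
    a=np.arctan2(z[m]-89,62-bx[m]); print(m.sum(),'lid angle',np.percentile(a,[10,50,90]).round(2),'z',z[m].max())
E
```

```text
t: 7.2
eef_pos: [479.9, 253.0, 42.4]
orientation: [1.972, 2.445, 0.002]
ft_force: [0.1, -2.1, 12.4]
finger_gap: 0.001
t: 8.2
eef_pos: [479.9, 253.0, 42.4]
orientation: [1.972, 2.445, 0.002]
ft_force: [-0.1, -2.1, 13.4]
finger_gap: 0.002
483 lid angle [1.06 1.11 1.15] z 205.39387892967738
```

View pics/side3c.png

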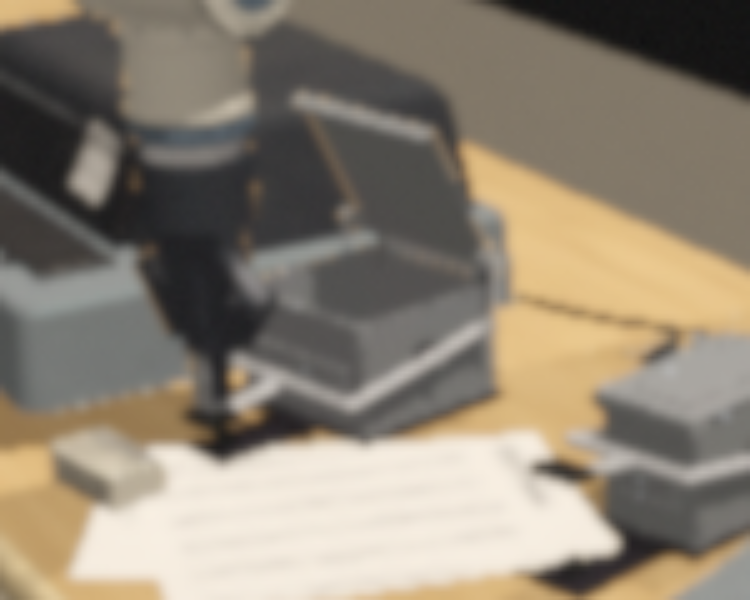

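The lid stands fully open: its edge is at (300,100)–(435,130) and it measures about 1.1 rad. I'll hold a bit longer, then ease up at 10 mm/s.

```bash
python3 -m creep '[[1,[0,0,0],[0,0,0]],[1,[0,0,0],[0,0,0]],[1,[0,0,0],[0,0,0]],[1,[0,0,0],[0,0,0]],[1,[0,0,0],[0,0,0]],[1,[0,0,0],[0,0,0]],[1,[0,0,-0.001],[0,0,0]],[1,[0,0,-0.001],[0,0,0]],[1,[0,0,-0.001],[0,0,0]],[1,[0,0,-0.001],[0,0,0]]]'
python3 -m creep '[[1,[0,0,-0.001],[0,0,0]],[1,[0,0,-0.001],[0,0,0]],[1,[0,0,-0.001],[0,0,0]],[1,[0,0,-0.001],[0,0,0]],[1,[0,0,-0.001],[0,0,0]],[1,[0,0,-0.001],[0,0,0]],[1,[0,0,-0.001],[0,0,0]],[1,[0,0,-0.001],[0,0,0]],[1,[0,0,-0.001],[0,0,0]],[1,[0,0,-0.001],[0,0,0]]]'
python3 -m creep '[[1,[0,0,-0.001],[0,0,0]],[1,[0,0,-0.001],[0,0,0]],[1,[0,0,-0.001],[0,0,0]],[1,[0,0,-0.001],[0,0,0]],[1,[0,0,-0.001],[0,0,0]],[1,[0,0,-0.001],[0,0,0]],[1,[0,0,-0.001],[0,0,0]],[1,[0,0,-0.001],[0,0,0]],[1,[0,0,-0.001],[0,0,0]],[1,[0,0,-0.001],[0,0,0]]]'
python3 -m creep '[[1,[0,0,-0.001],[0,0,0]],[1,[0,0,-0.001],[0,0,0]],[1,[0,0,-0.001],[0,0,0]],[1,[0,0,-0.001],[0,0,0]],[1,[0,0,-0.001],[0,0,0]],[1,[0,0,-0.001],[0,0,0]],[1,[0,0,-0.001],[0,0,0]],[1,[0,0,-0.001],[0,0,0]],[1,[0,0,-0.001],[0,0,0]],[1,[0,0,-0.001],[0,0,0]]]'
```

```text
t: 9.25
eef_pos: [479.2, 252.8, 45.3]
orientation: [-1.972, -2.445, -0.0]
ft_force: [1.4, -0.2, 2.0]
finger_gap: -0.0
t: 10.25
eef_pos: [478.8, 252.7, 55.3]
orientation: [-1.972, -2.445, 0.001]
ft_force: [-1.8, 1.6, 2.5]
finger_gap: -0.003
t: 11.25
eef_pos: [479.3, 252.7, 65.4]
orientation: [1.972, 2.445, 0.0]
ft_force: [-1.3, -0.9, 2.3]
finger_gap: 0.002
t: 12.25
eef_pos: [479.6, 253.0, 75.5]
orientation: [1.972, 2.445, 0.001]
ft_force: [2.1, 0.3, 1.7]
finger_gap: 0.001
```

```bash
python3 -m creep '[[1,[0,0,-0.0007],[0,0,0]],[1,[0,0,-0.0007],[0,0,0]],[1,[0,0,-0.0007],[0,0,0]],[1,[0,0,-0.0007],[0,0,0]],[1,[0,0,-0.0007],[0,0,0]],[1,[0,0,-0.0007],[0,0,0]],[1,[0,0,-0.0007],[0,0,0]],[1,[0,0,-0.0007],[0,0,0]],[1,[0,0,-0.0007],[0,0,0]],[1,[0,0,-0.0007],[0,0,0]]]'
python3 -m creep '[[1,[0,0,-0.0007],[0,0,0]],[1,[0,0,-0.0007],[0,0,0]],[1,[0,0,-0.0007],[0,0,0]],[1,[0,0,-0.0007],[0,0,0]],[1,[0,0,-0.0007],[0,0,0]],[1,[0,0,-0.0007],[0,0,0]],[1,[0,0,-0.0007],[0,0,0]],[1,[0,0,-0.0007],[0,0,0]],[1,[0,0,-0.0007],[0,0,0]],[1,[0,0,-0.0007],[0,0,0]]]'
```

```text
t: 13.25
eef_pos: [479.2, 252.7, 82.4]
orientation: [1.972, 2.445, 0.0]
ft_force: [2.0, 1.0, 1.3]
finger_gap: -0.002
t: 14.25
eef_pos: [479.0, 252.6, 89.3]
orientation: [-1.972, -2.445, 0.001]
ft_force: [0.1, -0.5, 0.3]
finger_gap: -0.001
```

Contact has ended and the TCP is at 89 mm. I'll retreat straight up and check.

```bash
python3 -m creep '[[1,[0,0,-0.001],[0,0,0]],[1,[0,0,-0.002],[0,0,0]],[1,[0,0,-0.005],[0,0,0]],[1,[0,0,-0.02],[0,0,0]],[1,[0,0,-0.03],[0,0,0]],[1,[0,0,-0.03],[0,0,0]],[1,[0,0,-0.03],[0,0,0]],[1,[0,0,-0.03],[0,0,0]],[1,[0,0,0],[0,0,0]],[1,[0,0,0],[0,0,0]]]'
python3 - <<'E'
from h import *
c=cap('side','side4'); t=cap('top','top4')
cv2.imwrite('pics/side4c.png',cv2.resize(c['frame'][150:270,200:350,::-1],None,fx=5,fy=5))
c0=dict(np.load('top0.npz')); A,B=pts(c0),pts(t)
for n,(u0,u1,v0,v1) in dict(lid=(145,205,188,240),nlid=(282,322,165,220),staple=(168,203,300,320),eraser=(325,350,268,282),stamp=(380,405,298,320),glue=(435,478,318,346)).items():
    d=cv2.absdiff(c0['frame'],t['frame'])[v0:v1,u0:u1]
    print(n,'med z',np.median(A[v0:v1,u0:u1,2]).round(1),np.median(B[v0:v1,u0:u1,2]).round(1),'imgdiff mean',d.mean().round(2))
# pad height from side view depth, before vs after
for f in('side0','side4'):
    P=pts(dict(np.load(f+'.npz'))); m=(np.hypot(P[...,0]-479,P[...,1]-253)<22)&(P[...,2]>25)&(P[...,2]<95); print(f,m.sum(),np.percentile(P[m][:,2],[50,90]).round(1))
E
```

```text
t: 15.25
eef_pos: [479.4, 252.8, 238.2]
orientation: [1.972, 2.445, 0.003]
ft_force: [-0.2, -1.5, -0.6]
finger_gap: -0.002
lid med z 92.9 93.0 imgdiff mean 2.75
nlid med z 92.2 92.2 imgdiff mean 1.58
staple med z 25.2 25.3 imgdiff mean 7.04
eraser med z 9.3 9.6 imgdiff mean 1.5
stamp med z 12.2 11.6 imgdiff mean 1.77
glue med z 4.0 4.1 imgdiff mean 1.46
side0 38 [76.8 78.3]
side4 40 [76.8 78.7]
```

View pics/side4c.png

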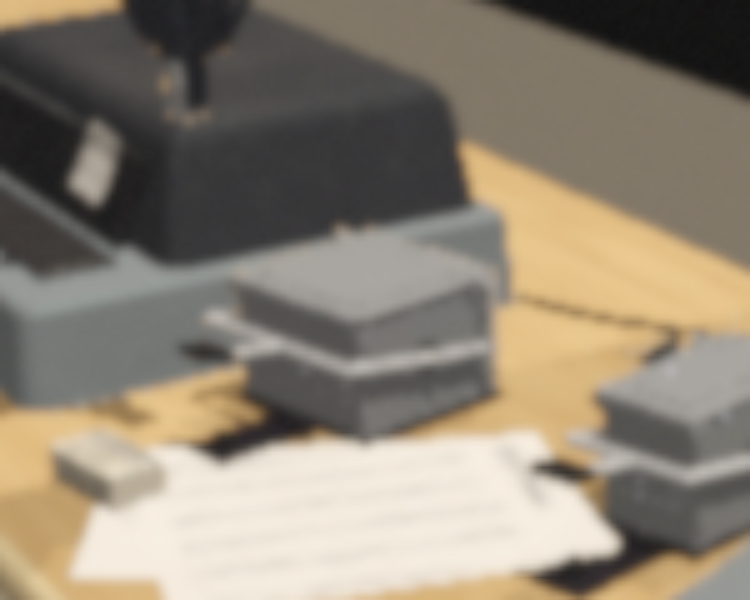

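The lid is shut at (360,280), the pad is back at rest at 76.8 mm, and the staple box sits in its place (its image difference comes from the arm's shadow, since its height and position match). Handing in.

```bash
python3 -c "
from cell import env
print(env.sign_off())"
```

```text
the job is handed in; nothing more can be done
None
```

The wide bin was opened by its lever, held open for over two seconds, and let down gently until fully shut. The job is handed in at about 15 s of the 48 s allowed.

- **Opening:** I pressed the pad with the shut fingertips until the force jumped to about 13 N at the stop. Depth readings then put the lid at about 1.1 rad, which is fully open. It stayed fully open for about 2.7 s.
- **Closing:** I let the pad up at 10 mm/s, then 7 mm/s. Readings about once a second showed the fingertips still pressing on the pad until it was back at its rest height.
- **Last checks:** The pad is back at 76.8 mm, the same as at the start, and the wide lid's height is unchanged. The narrow bin's lid, the eraser, the stamp and the glue stick look unchanged. The robot is clear of everything.
- **One unclear check:** The staple box's patch of the top picture changed more than the others (7 against about 2). I put this down to the arm's shadow, because the box's height is the same and the side picture shows it in the same spot. I did not re-measure its exact position.

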